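# Rebuild the spindle stack of a bench mixer drive

## Robot

A 6-joint arm with a two-finger parallel gripper is mounted at the origin on a cart in front of the work surface, level with it; the furniture and walls round the work are solid. World frame = base frame: x ahead of the robot, y to its left, z up, the work surface at z = 0. Lengths are in m, angles in rad, forces in N, time in s.
With the tool pointing down it reaches from about 0.375 to 0.975 m from the base axis. Payload 3.8 kg.
Tool frame: the origin (TCP) lies midway between the tips of the shut fingers; the grasp point (between the pads) lies hold_point_z behind it (hold_point_z is the distance from the TCP to the grasp point, in m); z points along the fingers, y is the line along which they close (so a half turn about z gives the same grasp; the last joint's range is limited). The gripper opens to 85 mm and grips with 20 to 120 N. Pads are 22 mm wide; open, the fingers measure 114 mm over their backs; the gripper's body (76 mm by 85 mm) begins 54 mm behind the grasp point. The pads swing forward as they close: fully open they stand 13 mm farther back than shut.
Start: joints at [-1.31, 0.264, 1.604, -0, 1.274, -0.037], TCP at [0.198, -0.645, 0.231] pointing down, gripper open.
Joint ranges: [-2.63, 2.63], [-0.94, 2.18], [0.31, 2.57], [-1.31, 4.45], [0, 2.66], [-2.55, 2.55]. Speed limits (rad/s): [2.57, 2.57, 3.14, 3.14, 3.14, 3.14].

## Interface

Orientations are given as a rotation vector (axis times angle).
In Python, from workcell import state, grab_frame, camera_params, sign_off, hold_point_z gives the robot as it stands.
- The arm moves only by the tool servo_tool, never from a script. Its argument "moves" is text: rows parted by semicolons, each of 7 numbers parted by spaces: the shift along the world's x, y, z each as a share of 20 mm, from -1 to 1, then the turn, a rotation vector about the world's x, y, z each as a share of 0.08 rad, from -1 to 1, then the opening, from 0 (shut) to 1 (fully open). A call has 1 to 20 rows; each row shifts and turns the commanded pose from where the row before left it; what a row does not reach is not made up. A row lasts 1/8 s, in which the tool goes at most 62.5 mm and 10.7 degrees, less where a joint would pass 70% of its speed; a pose out of reach is approached as far as the arm can. A call with a number of a shift or a turn outside -1 to 1 is refused whole. A call with a gripper value outside its range is refused whole. The fingers move at their own pace and stop on an object; "newtons" is the grip in N (left out, the last holds). Time passes only in rows, so rows that do not move let the fingers close. It gives the time, the measured TCP pose, the force, the opening and the grip force at its end, in the units of the state.
- state(): the state, without advancing time (a new reading comes with each control period).
- grab_frame(name): name is "scene" or "top" or "wrist"; returns the picture (480x640x3 uint8, red, green, blue); there is no depth.
- camera_params(name): a dict with "intrinsics" (3x3 intrinsics, pixels), "R" (3x3) and "t" (3): a world point X has camera coordinates R X + t. Camera axes: x right, y down, z forward; pixel columns grow to the right and rows downward; lengths in m; the calibration is good to about 2 mm. A picture is of the moment at which its call begins: read the wrist's pose just before it. camera_params takes no time and is no camera call; for the wrist camera it gives the pose at the moment of the call.
- sign_off(): hands the job in; it is judged then, once.
The state is a dict: "t": time; "q": joint angles; "qvel": joint speeds; "tau": joint torques, N m; "tool_pos": TCP position; "tool_rot": TCP orientation; "force": force on the tool from outside, world axes, zero at the start; "wrist_torque": the same for the moment, N m; "opening": opening from 0.0 (shut) to 1.0 (fully open); "gripper_force": force on a finger pad.
Only numpy, scipy, OpenCV 4.12 (cv2) and the standard library are available. Lean on these libraries where they do the work, as an engineer would, in place of code of your own. Each camera call takes 0.05 s, during which the arm holds its last target. There are 200 camera calls.

## Task

Thread the loose parts onto the upright sprung spindle of the grey mixer drive, in this order: the white spacer, then the black washer, then the square brass bushing with its slotted side down. Feel gently for the angle at which the bushing's slots drop over the spindle's cross pin, without pressing hard, so that every part ends fully home on the one below it. Leave the timer, the marker and the teal tip box where they are.

Things in the scene. Friction and masses are not known exactly. Their poses are not given: they have to be found in the camera images.
- drive: Fixed drive: grey square housing plate 90 x 90 x 12 mm with a round aluminium boss (39 mm diameter, top 18 mm above the bench), from whose centre the sprung spindle stands up. Origin: centre of the housing's underside, on the spindle axis; z up. Over 20 N of bushing or washer on spindle and pin, or over 40 N on the boss, is too hard.
- spindle_top (a point): Top of the steel spindle at rest: 12 mm diameter, tapered over its last 5 mm, tip 62 mm above the bench. The spindle is sprung: pushed down on, it starts to yield at about 2 to 3 N and stiffens by 0.8 N per mm to a hard stop at 3 mm (about 5 N). This point belongs to the fixed drive and does not follow the spindle.
- pin_centre (a point): Centre, at rest, of the dark cross pin that passes level through the spindle: 4.5 mm thick, 22 mm long, round ends, 48 mm above the bench (upper side 50 mm). Its direction varies and is not measured: it is NOT given by this point's or the drive's yaw. It keeps its angle by friction (turns at about 0.06 N m): a lightly pressed part turned on top of it does not drag it along.
- spacer: Loose white plastic ring, outer diameter 44, bore 26, height 16 mm, about 50 g. Origin: centre of the underside; z is the ring's axis. Passes over the cross pin at any angle; seats on the boss (underside 18 mm above the bench).
- washer: Loose black plastic ring, outer diameter 44, bore 26, thickness 8 mm, about 40 g. Origin: centre of the underside; z is the ring's axis. Passes over the cross pin at any angle; seats on the spacer (underside 34 mm above the bench).
- bushing: Loose brass bushing, 34 x 34 mm square, 24 mm high, 15 mm bore right through, about 80 g, standing slotted side down; its sides lie along its x and y. Origin: centre of the underside; z up. Fully home its underside lies on the washer, 42 mm above the bench, with the cross pin inside its slots; off the slots the pin stops it 8 mm short of home.
- bushing_slots (a point): Roof of the two crossed slots in the bushing's underside, on its axis, 10 mm above the underside. The slots run along its x and y, 7 mm wide, 10 mm deep, open at the sides: they fit the pin every 90 degrees, within about 6 degrees either way. Lightly pressed on the pin and turned, the sprung pin pops up into a slot and the push vanishes.
- timer: Bystander: white countdown timer with coloured keys, 66 x 66 x 19 mm, origin at the centre of its underside.
- marker: Bystander: marker pen lying down, 13 x 135 x 14 mm, origin at the centre of its underside.
- tip_box: Bystander: teal tip box, 90 x 124 x 68 mm, origin at the centre of its underside.

How it is judged:
By the outcome, as a careful person would: the job done as asked, in the order asked, and still so for the second after the job is handed in, with the robot touching nothing.
It also fails if it takes over 72 s, if anything falls off the work surface, if the arm or the gripper's body presses on something with over 40 N, if the wrist force passes 120 N, or if a joint passes its speed limit or range.

## Working session

There is one attempt and no reset: what is moved stays moved. The work goes in short steps, Python scripts to look and compute and a tool call to move; the robot and the scene stay as the last step left them, time stands still between calls to the robot, and variables do not carry over. Pictures are saved under pics/ and viewed, at most 10 in all, crops included, and the job is handed in when it is done.

Besides the shell and the picture viewer there is one more tool, called as name(argument=value, ...), one argument or row to a line, values as JSON. servo_tool: Moves the arm, as the interface text tells. Its arguments: {"type":"object","properties":{"moves":{"type":"string"},"newtons":{"type":"number"}},"required":["moves"]}

```bash
mkdir -p pics; python3 - <<'E'
from workcell import *
import cv2,numpy as np
s=state();print(s);print(hold_point_z)
a=grab_frame("top");b=grab_frame("scene")
cv2.imwrite("pics/top.png",a[:,:,::-1]);cv2.imwrite("pics/scene.png",b[:,:,::-1])
for n in("top","scene","wrist"):print(n,camera_params(n))
E
```

```text
{'t': 0.0, 'q': array([-1.30989290e+00,  2.64776908e-01,  1.60539391e+00, -2.35448549e-05,
        1.27370336e+00, -3.68591327e-02]), 'qvel': array([ 4.59322266e-04, -6.99164420e-05, -4.91204523e-05, -1.69908542e-03,
        1.36631057e-03, -9.21777277e-04]), 'tau': array([-3.27013840e-04, -5.15117562e+01, -3.67313647e+01, -2.79824790e-04,
        1.27869731e-02, -1.98412636e-05]), 'tool_pos': array([ 0.19785811, -0.64457309,  0.22993528]), 'tool_rot': array([-3.10459793e+00, -4.65673149e-01,  4.35443020e-04]), 'force': array([-0.66508852, -0.48967709,  0.05371242]), 'wrist_torque': array([-0.00800564, -0.01074259,  0.00734418]), 'gripper_force': 0.0, 'opening': 1.0021373875962294}
0.0187
top {'intrinsics': array([[452.28462309,   0.        , 308.5672837 ],
       [  0.        , 452.28462309, 239.80515208],
       [  0.        ,   0.        ,   1.        ]]), 'R': array([[-0.0276514 , -0.9994922 ,  0.01583468],
       [-0.98240647,  0.02424504, -0.18517482],
       [ 0.18469688, -0.02067643, -0.98257801]]), 't': array([0.07249101, 0.57834824, 1.01435136])}
scene {'intrinsics': array([[542.32286581,   0.        , 328.58380195],
       [  0.        , 542.32286581, 245.20213421],
       [  0.        ,   0.        ,   1.        ]]), 'R': array([[-0.39108674, -0.92026365, -0.01288341],
       [-0.70774932,  0.30966352, -0.63497984],
       [ 0.58833839, -0.23921397, -0.77242127]]), 't': array([0.31097389, 0.4118466 , 0.75919738])}
wrist {'intrinsics': array([[342.8196146 ,   0.        , 317.91279168],
       [  0.        , 342.8196146 , 240.01888284],
       [  0.        ,   0.        ,   1.        ]]), 'R': array([[ 0.29450141, -0.95564756, -0.00257977],
       [-0.91361847, -0.28233907,  0.29255076],
       [-0.28030379, -0.08379968, -0.95624652]]), 't': array([-0.67401259, -0.03996062,  0.37975211])}
```

View pics/top.png

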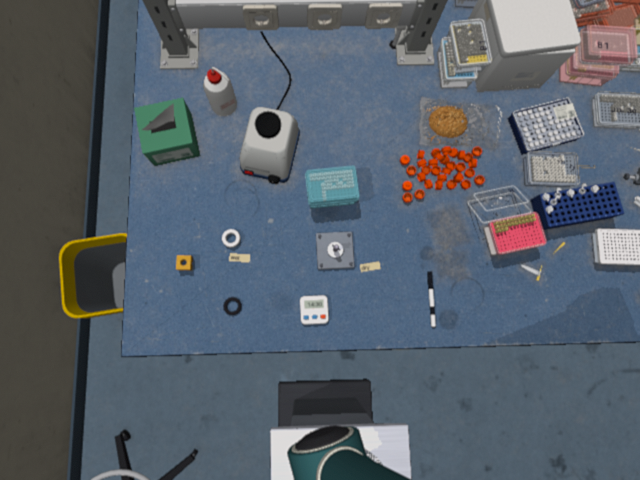

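View pics/scene.png

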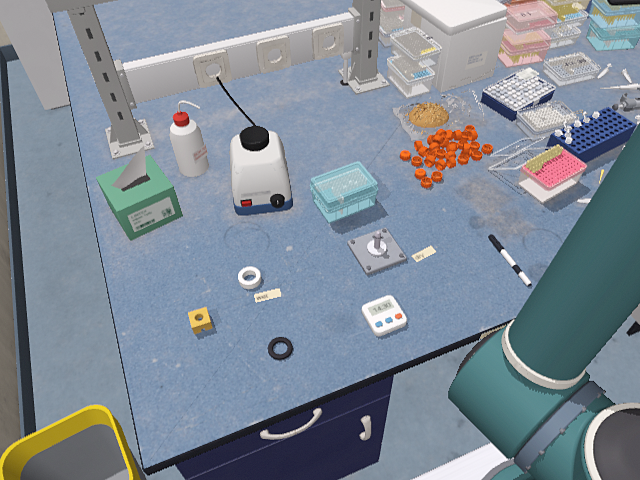

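The top view shows the spacer at (231,239), washer (233,306), bushing (184,263), drive (335,250) with its spindle, and timer (313,310). The scene view matches, with the spacer at (250,278), washer (280,348) and bushing (200,320).

```bash
cat > h.py <<'E'
from workcell import *
import cv2,numpy as np
def cast(p,uv,z):
    K,R,t=p["intrinsics"],p["R"],p["t"]
    d=R.T@np.linalg.solve(K,[uv[0],uv[1],1.]);c=-R.T@t
    return c+d*(z-c[2])/d[2]
def proj(p,X):
    x=p["intrinsics"]@(p["R"]@np.array(X,float)+p["t"]);return x[:2]/x[2]
def blob(m,box):
    u0,v0,u1,v1=box;k=np.zeros(m.shape,np.uint8);k[v0:v1,u0:u1]=m[v0:v1,u0:u1]
    c=max(cv2.findContours(k,cv2.RETR_EXTERNAL,cv2.CHAIN_APPROX_NONE)[0],key=cv2.contourArea)
    return c
def masks(im):
    h=cv2.cvtColor(im,cv2.COLOR_RGB2HSV).astype(int)
    H,S,V=h[...,0],h[...,1],h[...,2]
    return dict(white=((S<40)&(V>170)).astype(np.uint8),black=(V<60).astype(np.uint8),
      brass=((H>12)&(H<32)&(S>110)&(V>80)).astype(np.uint8),grey=((S<45)&(V>90)&(V<200)).astype(np.uint8))
E
python3 - <<'E'
from h import *
im=cv2.imread("pics/top.png")[:,:,::-1].copy();p=camera_params("top");M=masks(im)
for n,k,b,z in(("spacer","white",(215,222,248,256),.016),("washer","black",(218,292,250,322),.008),("bushing","brass",(170,250,200,278),.018),("drive","grey",(310,228,362,275),.012)):
    c=blob(M[k],b);r=cv2.minAreaRect(c);print(n,cv2.contourArea(c),r,cast(p,r[0],z).round(4))
E
```

```text
spacer 213.5 ((230.2000274658203, 237.4000244140625), (16.099689483642578, 16.994115829467773), 63.43495178222656) [0.5978 0.2476 0.016 ]
washer 217.0 ((232.5, 306.0), (16.0, 17.0), 90.0) [0.4321 0.2426 0.008 ]
bushing 191.5 ((183.5, 262.0), (14.0, 15.0), 90.0) [0.5398 0.3591 0.018 ]
drive 1235.0 ((334.6588439941406, 250.0179443359375), (36.05535888671875, 36.318153381347656), 86.98721313476562) [ 0.5609 -0.0067  0.012 ]
```

servo_tool(
  moves=".5 1 0 0 0 -.2 1;.5 1 0 0 0 -.2 1;.5 1 0 0 0 -.2 1;.5 1 0 0 0 -.2 1;.5 1 0 0 0 -.2 1;.5 1 0 0 0 -.2 1;.5 1 0 0 0 -.2 1;.5 1 0 0 0 -.2 1;.5 1 0 0 0 -.2 1;.5 1 0 0 0 -.2 1;.6 1 0 0 0 -.2 1;.6 1 0 0 0 -.2 1;.6 1 0 0 0 -.2 1;.6 1 0 0 0 -.2 1;.6 1 0 0 0 -.2 1;.6 1 0 0 0 -.2 1;.6 1 0 0 0 -.2 1;.6 1 0 0 0 -.2 1;.6 1 0 0 0 0 1;.6 1 0 0 0 0 1",
  newtons=30,
)

```text
t: 2.6
tool_pos: [0.4181, -0.2444, 0.2308]
tool_rot: [-3.141, -0.015, 0.001]
force: [1.0, -0.0, -0.2]
opening: 1.0
gripper_force: 0.0
```

servo_tool(
  moves=".6 1 0 0 0 0 1;.6 1 0 0 0 0 1;.6 1 0 0 0 0 1;.6 1 0 0 0 0 1;.6 1 0 0 0 0 1;.6 1 0 0 0 0 1;.6 1 0 0 0 0 1;.6 1 0 0 0 0 1;.6 1 0 0 0 0 1;.6 1 0 0 0 0 1;.6 1 0 0 0 0 1;.6 1 0 0 0 0 1;.2 1 0 0 0 0 1;0 0 0 0 0 0 1",
)

```text
t: 4.35
tool_pos: [0.566, 0.0161, 0.231]
tool_rot: [-3.141, -0.019, 0.001]
force: [-0.7, 0.2, -0.7]
opening: 1.002
gripper_force: 0.0
```

```bash
python3 - <<'E'
from h import *
s=state();p=camera_params("wrist");a=grab_frame("wrist");cv2.imwrite("pics/w1.png",a[:,:,::-1])
print(s["t"],s["tool_pos"],s["tool_rot"])
np.savez("w1",**p)
for n,X in(("drive",(.561,-.0067,.012)),("spacer",(.598,.248,.016)),("washer",(.432,.2426,.008)),("bush",(.54,.359,.024))):print(n,proj(p,X))
E
```

```text
4.35 [0.56600699 0.01609075 0.23102101] [-3.14141512e+00 -1.85639118e-02  1.06491616e-03]
drive [338.61713275 211.66056012]
spacer [ 93.15817699 174.1774689 ]
washer [126.76545637 313.9758009 ]
bush [ -6.89217008 229.11546578]
```

View pics/w1.png

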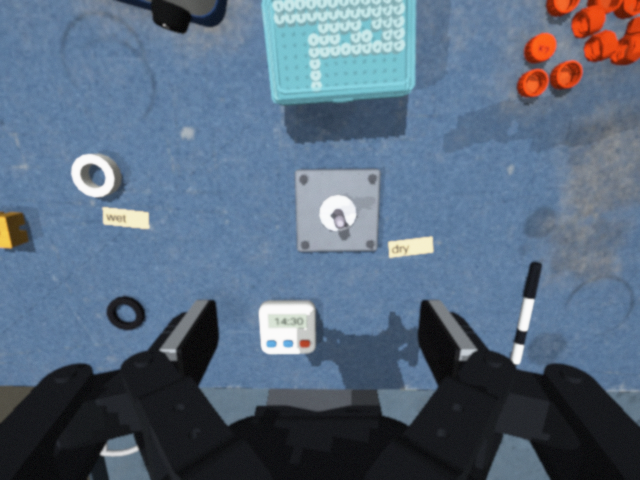

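The wrist view shows the drive at (338,211) with its boss at (338,213), the spacer at (96,176), the washer at (126,313) and the bushing at the left edge.

```bash
python3 - <<'E'
from h import *
im=cv2.imread("pics/w1.png")[:,:,::-1].copy();p=dict(np.load("w1.npz"));M=masks(im)
h=cv2.cvtColor(im,cv2.COLOR_RGB2HSV)
M["plate"]=(h[...,1]<70).astype(np.uint8)
for n,k,b,z in(("spacer","white",(60,140,130,205),.016),("washer","black",(95,285,160,340),.008),("drive","plate",(285,160,390,262),.012),("boss","white",(312,188,362,236),.018)):
    c=blob(M[k],b);r=cv2.minAreaRect(c);e=cv2.minEnclosingCircle(c);print(n,cv2.contourArea(c),np.round(r[0]+r[1]+(r[2],),1),e,cast(p,r[0],z).round(4),cast(p,e[0],z).round(4))
cr=im[185:245,300:380];cv2.imwrite("pics/pin.png",cv2.resize(cr[:,:,::-1],None,fx=8,fy=8,interpolation=2))
E
```

```text
spacer 1411.0 [ 92.5 175.2  46.3  39.4  56.3] ((92.30142211914062, 175.26832580566406), 23.206275939941406) [0.597  0.2489 0.016 ] [0.5969 0.2491 0.016 ]
washer 881.0 [126.  312.5  31.   36.   90. ] ((126.0, 312.5), 18.82162857055664) [0.434  0.2432 0.008 ] [0.434  0.2432 0.008 ]
drive 6719.0 [337.5 210.   85.   82.   -0. ] ((337.5, 208.97500610351562), 56.994407653808594) [ 0.5628 -0.0054  0.012 ] [ 0.5639 -0.0054  0.012 ]
boss 1952.0 [336.5 211.5  47.   49.   90. ] ((336.5, 211.5), 33.94858932495117) [ 0.5625 -0.0041  0.018 ] [ 0.5625 -0.0041  0.018 ]
```

servo_tool(
  moves=".1 1 0 0 0 0 1;.1 1 0 0 0 0 1;.1 1 0 0 0 0 1;.1 1 -.5 0 0 0 1;.1 1 -.5 0 0 0 1;.1 1 -.5 0 0 0 1;.1 1 -.5 0 0 0 1;.2 1 -.8 0 0 0 1;.2 1 -.8 0 0 0 1;.2 1 -.8 0 0 0 1;.2 1 -.8 0 0 0 1;.05 .65 -.3 0 0 0 1;0 0 0 0 0 0 1",
)

```text
t: 6.02
tool_pos: [0.5967, 0.2486, 0.1205]
tool_rot: [3.141, 0.018, -0.002]
force: [-0.2, -1.0, 0.7]
opening: 0.999
gripper_force: 0.0
```

```bash
cat >> h.py <<'E'
def look(name):
    s=state();p=camera_params("wrist");a=grab_frame("wrist");cv2.imwrite(f"pics/{name}.png",a[:,:,::-1])
    print(round(s["t"],2),s["tool_pos"].round(4),s["tool_rot"].round(4));return s,p,a
E
python3 - <<'E'
from h import *
s,p,im=look("w2");M=masks(im)
q=proj(p,(.597,.249,.016)).astype(int);print(q)
b=[max(0,q[0]-80),max(0,q[1]-80),q[0]+80,q[1]+80]
c=blob(M["white"],b);r=cv2.minAreaRect(c);e=cv2.fitEllipse(c);print(r,e,cast(p,e[0],.016))
E
```

```text
6.03 [0.5967 0.2486 0.1205] [ 3.141e+00  1.750e-02 -1.800e-03]
[316 236]
((316.5, 235.0), (58.0, 57.0), 90.0) ((316.3275451660156, 235.21502685546875), (56.89077377319336, 58.27505874633789), 150.97032165527344) [0.59833794 0.24923108 0.016     ]
```

View pics/w2.png

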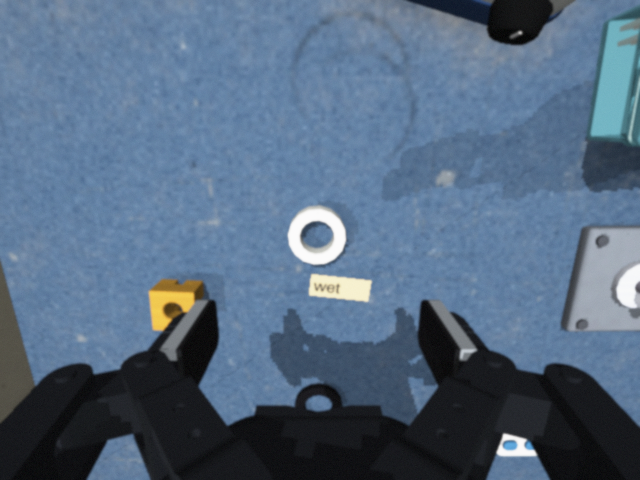

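servo_tool(
  moves=".07 .02 -1 0 0 0 1;0 0 -1 0 0 0 1;0 0 -1 0 0 0 1;0 0 -1 0 0 0 1;0 0 -1 0 0 0 1;0 0 -.6 0 0 0 1;0 0 -.4 0 0 0 1;0 0 0 0 0 0 0;0 0 0 0 0 0 0;0 0 0 0 0 0 0;0 0 0 0 0 0 0;0 0 0 0 0 0 0",
  newtons=30,
)

```text
t: 7.58
tool_pos: [0.5995, 0.2485, 0.0026]
tool_rot: [-3.141, -0.015, -0.003]
force: [-0.2, -0.4, 6.3]
opening: 0.496
gripper_force: 30.9
```

servo_tool(
  moves="0 0 .5 0 0 0 0;0 0 1 0 0 0 0;0 0 1 0 0 0 0;0 0 1 0 0 0 0;0 -.5 1 0 0 0 0;-.2 -1 1 0 0 0 0;-.2 -1 1 0 0 0 0;-.2 -1 0 0 0 0 0;-.2 -1 0 0 0 0 0;-.2 -1 0 0 0 0 0;-.2 -1 0 0 0 0 0;-.2 -1 0 0 0 0 0;-.2 -1 0 0 0 0 0;-.2 -.5 0 0 0 0 0;0 0 0 0 0 0 0;0 0 0 0 0 0 0",
)

```text
t: 9.57
tool_pos: [0.5627, 0.0684, 0.1314]
tool_rot: [-3.141, -0.015, -0.001]
force: [-0.2, -0.1, -0.9]
opening: 0.496
gripper_force: 30.6
```

```bash
python3 - <<'E'
from h import *
s,p,im=look("w3");np.savez("w3",**p)
print(s["force"],proj(p,(.562,-.005,.012)),proj(p,(.562,-.005,.062)), proj(p,s["tool_pos"]))
E
```

```text
9.57 [0.5627 0.0684 0.1314] [-3.1412e+00 -1.5400e-02 -7.0000e-04]
[-0.19116353 -0.05971732 -0.89908761] [409.60123664 233.93316654] [429.02504995 254.89960059] [316.78947122 302.05377939]
```

View pics/w3.png

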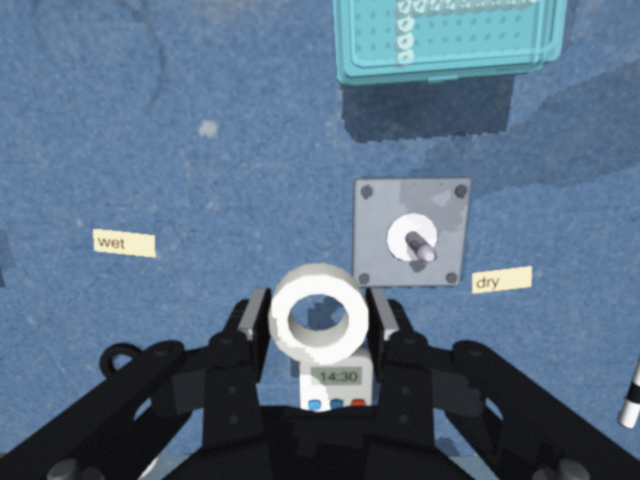

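The wrist view shows the spacer held level at about (319,312), and the drive plate centred at about (412,232), with the spindle tip at (427,254).

```bash
python3 - <<'E'
from h import *
im=cv2.imread("pics/w3.png")[:,:,::-1].copy();p=dict(np.load("w3.npz"));M=masks(im)
h=cv2.cvtColor(im,cv2.COLOR_RGB2HSV)
pl=(h[...,1]<70).astype(np.uint8);pl[:,:352]=0;pl[286:,:]=0
c=blob(pl,(345,165,480,295));r=cv2.minAreaRect(c);print(r,cast(p,r[0],.012))
c=blob(M["white"],(380,205,445,265));r=cv2.minAreaRect(c);print("boss",r,cast(p,r[0],.018))
w=((h[...,1]<60)&(h[...,2]>150)).astype(np.uint8)
c=blob(w,(262,255,376,372))[:,0,:].astype(float)
# cast outer contour, upper part, onto top plane, algebraic circle fit
for zt in(.1448,):
    P=np.array([cast(p,u,zt)[:2] for u in c if u[1]<305 ])
    A=np.c_[2*P,np.ones(len(P))];x=np.linalg.lstsq(A,(P**2).sum(1),rcond=None)[0]
    print("spacer",x[:2],np.sqrt(x[2]+x[0]**2+x[1]**2))
cv2.imwrite("pics/c3.png",cv2.resize(im[205:280,370:460][:,:,::-1],None,fx=8,fy=8,interpolation=2))
E
```

```text
((411.5, 231.0), (108.0, 119.0), 90.0) [ 0.56443692 -0.00629138  0.012     ]
boss ((412.0, 234.5), (59.0, 64.0), 90.0) [ 0.56326198 -0.00522407  0.018     ]
spacer [0.56825679 0.06843411] 0.018903654169806775
```

View pics/c3.png

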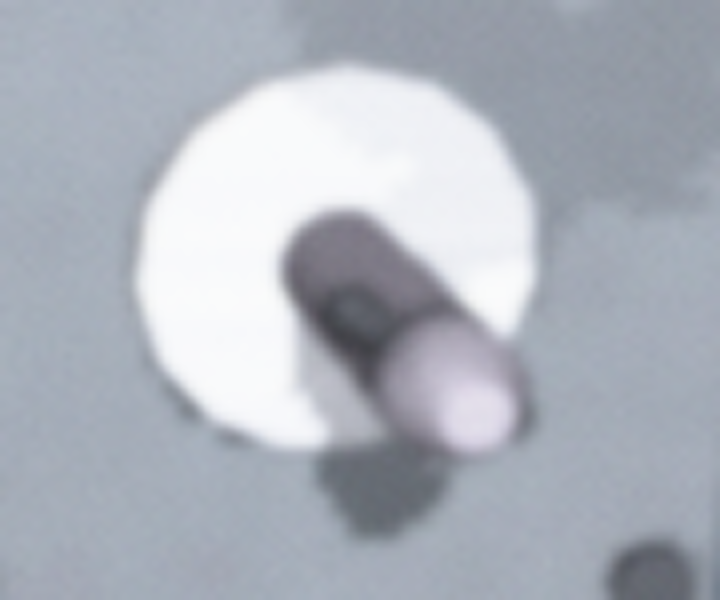

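The crop shows the boss centred near pixel (412,237), the spindle tip near (429.5,255), and one dark pin end near (415,244). The other end is mostly hidden behind the tip near (436,257).

```bash
python3 - <<'E'
from h import *
im=cv2.imread("pics/w3.png")[:,:,::-1].copy();p=dict(np.load("w3.npz"))
g=im.mean(2)
print([ (v,int(g[v,315:323].mean())) for v in range(256,372,2)])
for v in(300,310,320):print(v,[(u,int(g[v-1:v+2,u].mean())) for u in list(range(260,300,3))+list(range(340,378,3))])
for X in((.5627,.0684,.1448),(.5849,.0684,.1448),(.5407,.0684,.1448),(.5757,.0684,.1448),(.5497,.0684,.1448),(.5407,.0684,.1288)):print(proj(p,X))
print(cast(p,(411.6,236.7),.018),cast(p,(429.1,254.9),.060),cast(p,(415,243.7),.048))
E
```

```text
[(256, 131), (258, 136), (260, 134), (262, 142), (264, 177), (266, 187), (268, 190), (270, 191), (272, 194), (274, 216), (276, 245), (278, 251), (280, 250), (282, 250), (284, 250), (286, 250), (288, 250), (290, 249), (292, 242), (294, 177), (296, 134), (298, 131), (300, 131), (302, 111), (304, 86), (306, 84), (308, 83), (310, 80), (312, 84), (314, 85), (316, 85), (318, 85), (320, 84), (322, 82), (324, 80), (326, 79), (328, 83), (330, 131), (332, 177), (334, 184), (336, 187), (338, 189), (340, 192), (342, 193), (344, 195), (346, 207), (348, 237), (350, 250), (352, 251), (354, 251), (356, 251), (358, 250), (360, 249), (362, 237), (364, 220), (366, 184), (368, 147), (370, 141)]
300 [(260, 122), (263, 39), (266, 15), (269, 19), (272, 199), (275, 250), (278, 251), (281, 251), (284, 251), (287, 250), (290, 250), (293, 249), (296, 228), (299, 162), (340, 238), (343, 249), (346, 250), (349, 250), (352, 250), (355, 250), (358, 250), (361, 246), (364, 141), (367, 28), (370, 16), (373, 41), (376, 123)]
310 [(260, 32), (263, 14), (266, 12), (269, 117), (272, 237), (275, 250), (278, 250), (281, 250), (284, 250), (287, 247), (290, 161), (293, 131), (296, 130), (299, 129), (340, 125), (343, 128), (346, 203), (349, 249), (352, 250), (355, 250), (358, 250), (361, 250), (364, 250), (367, 207), (370, 18), (373, 18), (376, 32)]
320 [(260, 15), (263, 13), (266, 18), (269, 147), (272, 181), (275, 186), (278, 248), (281, 250), (284, 249), (287, 188), (290, 100), (293, 106), (296, 120), (299, 125), (340, 145), (343, 169), (346, 163), (349, 235), (352, 250), (355, 250), (358, 250), (361, 250), (364, 250), (367, 218), (370, 21), (373, 12), (376, 16)]
[316.77442611 316.62385296]
[317.32285672 267.8583626 ]
[316.27714475 360.84124081]
[317.08948552 288.609321  ]
[316.47540128 343.2126172 ]
[316.44910928 340.20254641]
[ 0.561475   -0.00507503  0.018     ] [ 0.56130046 -0.00574285  0.06      ] [0.56520692 0.00073257 0.048     ]
```

servo_tool(
  moves=".05 -.9 0 0 0 0 0;0 -.9 0 0 0 0 0;0 -.9 0 0 0 0 0;0 -.95 0 0 0 0 0;0 0 -.5 0 0 0 0;0 0 -1 0 0 0 0;0 0 -.5 0 0 0 0;0 0 0 0 0 0 0",
)

```text
t: 10.62
tool_pos: [0.5623, -0.0046, 0.0898]
tool_rot: [-3.141, -0.016, 0.005]
force: [0.7, -0.2, -0.5]
opening: 0.497
gripper_force: 30.6
```

servo_tool(
  moves="0 0 -.5 0 0 0 0;0 0 -.5 0 0 0 0;0 0 -.4 0 0 0 0;0 0 0 0 0 0 0",
)

```text
t: 11.12
tool_pos: [0.5626, -0.0048, 0.0622]
tool_rot: [-3.141, -0.015, 0.003]
force: [-0.2, -0.5, -0.2]
opening: 0.497
gripper_force: 30.6
```

servo_tool(
  moves=".06 0 -.3 0 0 0 0;0 0 -.4 0 0 0 0;0 0 -.4 0 0 0 0;0 0 0 0 0 0 0",
)

```text
t: 11.62
tool_pos: [0.5636, -0.0048, 0.0401]
tool_rot: [-3.141, -0.015, 0.004]
force: [0.6, 0.2, -0.9]
opening: 0.495
gripper_force: 30.6
```

servo_tool(
  moves="0 0 -.4 0 0 0 0;0 0 -.4 0 0 0 0;0 0 -.1 0 0 0 0;0 0 0 0 0 0 0",
)

```text
t: 12.12
tool_pos: [0.5644, -0.0048, 0.023]
tool_rot: [-3.141, -0.015, 0.001]
force: [0.2, -0.2, 0.0]
opening: 0.493
gripper_force: 30.6
```

servo_tool(
  moves="0 0 -.08 0 0 0 0;0 0 -.04 0 0 0 0;0 0 0 0 0 0 0",
)

```text
t: 12.5
tool_pos: [0.5647, -0.0049, 0.021]
tool_rot: [-3.142, -0.015, -0.0]
force: [0.4, 0.6, -0.5]
opening: 0.497
gripper_force: 30.6
```

servo_tool(
  moves="0 0 -.02 0 0 0 1;0 0 0 0 0 0 1;0 0 0 0 0 0 1;0 0 1 0 0 0 1;0 0 1 0 0 0 1;0 0 1 0 0 0 1;0 .5 1 0 0 0 1;-.5 1 1 0 0 0 1;-.5 1 0 0 0 0 1;-.5 1 0 0 0 0 1;-.5 1 0 0 0 0 1;-.6 1 0 0 0 0 1;-.6 1 0 0 0 0 1;-.6 1 0 0 0 0 1;-.6 1 0 0 0 0 1;-.6 1 0 0 0 0 1;-.6 1 0 0 0 0 1;-.6 1 0 0 0 0 1;-.6 .9 0 0 0 0 1;-.3 0 0 0 0 0 1",
)

```text
t: 15.0
tool_pos: [0.421, 0.2438, 0.1193]
tool_rot: [3.141, 0.019, -0.002]
force: [-0.2, 0.5, 0.2]
opening: 0.997
gripper_force: 0.0
```

```bash
python3 - <<'E'
from h import *
s,p,im=look("w4");np.savez("w4",**p)
q=proj(p,(.434,.243,.008)).astype(int);print(q)
M=masks(im);c=blob(M["black"],[q[0]-60,q[1]-50,q[0]+60,q[1]+50]);e=cv2.fitEllipse(c);print(cv2.boundingRect(c),e,cast(p,e[0],.008))
d=camera_params("top");t=grab_frame("top");cv2.imwrite("pics/t2.png",t[:,:,::-1])
b=proj(p,(.54,.359,.024)).astype(int);print(b)
c=blob(M["brass"],[max(0,b[0]-80),max(0,b[1]-80),b[0]+80,b[1]+80]);print(cv2.boundingRect(c))
for n,k in(("spacer","white"),):
    c=blob(masks(t)[k],(318,235,350,262));print(cv2.boundingRect(c),proj(d,(.562,-.005,.034)))
E
```

```text
15.0 [0.421  0.2438 0.1193] [ 3.1408e+00  1.9100e-02 -2.5000e-03]
[318 218]
(288, 193, 54, 54) ((314.7618103027344, 219.53866577148438), (52.98381805419922, 53.83147048950195), 110.80908203125) [0.43301588 0.2457975  0.008     ]
[135  56]
(102, 29, 62, 65)
(327, 239, 18, 18) [334.61870922 248.06776042]
```

View pics/w4.png

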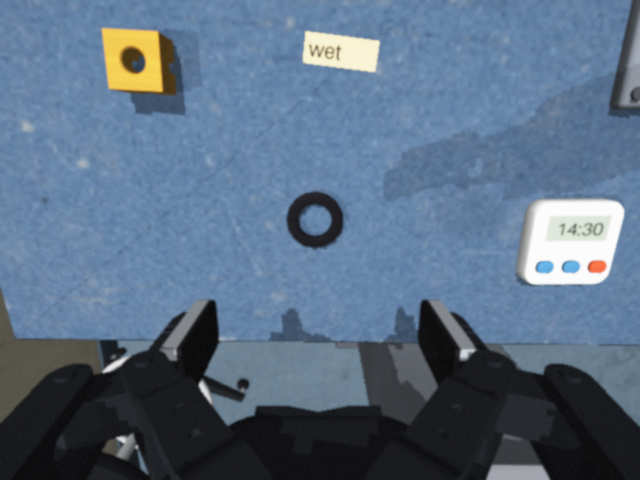

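The wrist view shows the washer at (315,220) and the upright bushing with its top face centred near (133,61), nearly square to the axes.

servo_tool(
  moves=".3 .04 -1 0 0 0 1;.3 0 -1 0 0 0 1;0 0 -1 0 0 0 1;0 0 -1 0 0 0 1;0 0 -1 0 0 0 .8;0 0 -.6 0 0 0 .7;0 0 -.3 0 0 0 .7;0 0 0 0 0 0 .7;0 0 0 0 0 0 .6",
)

```text
t: 16.23
tool_pos: [0.4353, 0.2442, 0.0032]
tool_rot: [-3.141, -0.015, -0.002]
force: [0.7, -0.1, 0.3]
opening: 0.598
gripper_force: 0.0
```

```bash
python3 - <<'E'
from h import *
im=cv2.imread("pics/w4.png")[:,:,::-1].copy();p=dict(np.load("w4.npz"))
h=cv2.cvtColor(im,cv2.COLOR_RGB2HSV).astype(int)
m=masks(im)["brass"]&(h[...,2]>200);m=m.astype(np.uint8);c=blob(m,(90,15,185,110))
print(cv2.boundingRect(c));a=cv2.approxPolyDP(cv2.convexHull(c),5,True)[:,0,:];print(a.tolist())
P=np.array([cast(p,u,.024)[:2] for u in a]);print(P.round(4),P.mean(0),[np.degrees(np.arctan2(*(P[i]-P[i-1])[::-1])).round(1) for i in range(len(P))])
s=state();print(s["tool_pos"],s["force"],s["opening"])
E
```

```text
(102, 29, 60, 63)
[[103, 29], [157, 32], [160, 91], [109, 87]]
[[0.5548 0.3764]
 [0.5537 0.3436]
 [0.5203 0.3458]
 [0.5222 0.3781]] [0.53775416 0.36099149] [np.float64(-3.1), np.float64(-92.1), np.float64(176.2), np.float64(86.6)]
[0.43530297 0.24419525 0.00315565] [ 0.71411132 -0.06491195  0.33202316] 0.5976286718717183
```

servo_tool(
  moves="-.12 .03 -.08 0 0 0 .6;0 0 0 0 0 0 .6;0 0 0 0 0 0 0;0 0 0 0 0 0 0;0 0 0 0 0 0 0;0 0 0 0 0 0 0",
  newtons=30,
)

```text
t: 16.98
tool_pos: [0.4322, 0.2447, 0.0016]
tool_rot: [-3.141, -0.015, 0.0]
force: [-1.9, 0.4, 4.9]
opening: 0.489
gripper_force: 29.6
```

servo_tool(
  moves="0 0 .5 0 0 0 0;0 0 1 0 0 0 0;0 0 1 0 0 0 0;0 0 1 0 0 0 0;0 0 1 0 0 0 0;.5 -.8 1 0 0 0 0;.75 -1 1 0 0 0 0;.75 -1 0 0 0 0 0;.75 -1 0 0 0 0 0;.75 -1 0 0 0 0 0;.75 -1 0 0 0 0 0;.75 -1 0 0 0 0 0;.75 -1 0 0 0 0 0;.75 -1 0 0 0 0 0;0 0 0 0 0 0 0;0 0 0 0 0 0 0",
)

```text
t: 18.98
tool_pos: [0.5618, 0.0688, 0.1309]
tool_rot: [-3.141, -0.015, 0.001]
force: [-0.7, -0.1, 0.5]
opening: 0.489
gripper_force: 30.5
```

```bash
python3 - <<'E'
from h import *
s,p,im=look("w5");np.savez("w5",**p);print(s["force"],s["opening"])
b=s["tool_pos"]; zt=b[2]-.0016+.008
for dx in(.022,.013,0,-.013,-.022):print(dx,proj(p,(b[0]+dx,b[1],zt)))
for X in((.562,-.005,.034),(.562+.022,-.005,.034),(.562-.022,-.005,.034),(.562,-.027,.034),(.562,.017,.034),(.562,-.005,.062)):print(proj(p,X))
x=np.hstack([im[200:400,220:420],im[170:370,320:520]]);cv2.imwrite("pics/c5.png",cv2.resize(x[:,:,::-1],None,fx=2,fy=3,interpolation=2)) if 0 else cv2.imwrite("pics/c5.png",cv2.resize(im[190:390,240:500][:,:,::-1],None,fx=3,fy=3,interpolation=2))
E
```

```text
18.98 [0.5618 0.0688 0.1309] [-3.1412e+00 -1.4900e-02  8.0000e-04]
[-0.66548222 -0.14104872  0.47164398] 0.4893549197964779
0.022 [317.21264331 262.33236463]
0.013 [317.00473375 281.80778148]
0 [316.7171464 308.7468195]
-0.013 [316.44361019 334.36965194]
-0.022 [316.26193773 351.38737262]
[418.04960123 241.04532847]
[421.0166117  211.60562378]
[415.23121291 269.01035274]
[448.05151661 241.35521229]
[388.03465898 240.7353101 ]
[429.96863835 253.71409874]
```

View pics/c5.png

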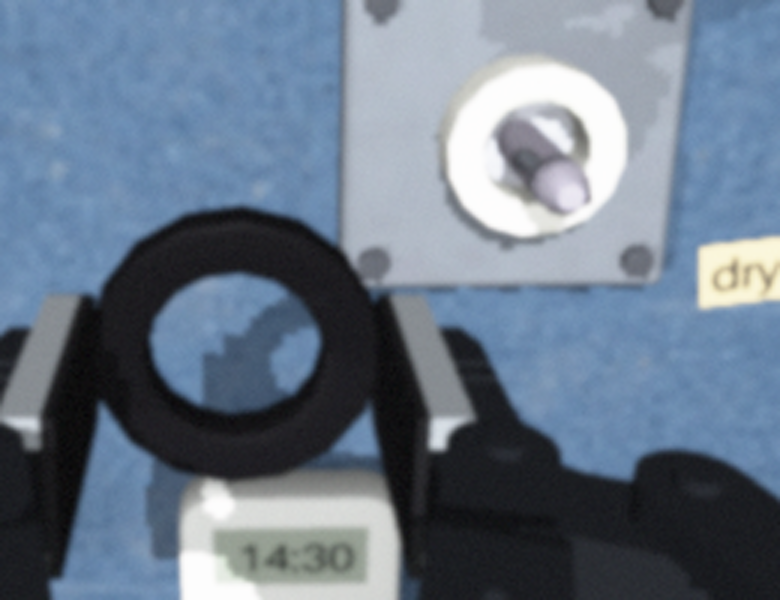

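The crop shows the washer held level, the spacer seated concentrically on the drive, and the spindle tip where predicted.

servo_tool(
  moves="0 -.9 0 0 0 0 0;0 -.9 0 0 0 0 0;0 -.9 0 0 0 0 0;0 -.95 0 0 0 0 0;0 0 -.5 0 0 0 0;0 0 -1 0 0 0 0;0 0 -.7 0 0 0 0;0 0 -.4 0 0 0 0;0 0 -.4 0 0 0 0;0 0 0 0 0 0 0",
)

```text
t: 20.27
tool_pos: [0.5619, -0.0043, 0.0703]
tool_rot: [-3.141, -0.016, 0.002]
force: [-0.6, -0.1, -0.1]
opening: 0.49
gripper_force: 30.5
```

servo_tool(
  moves="0 0 -.4 0 0 0 0;0 0 -.4 0 0 0 0;0 0 -.3 0 0 0 0;0 0 0 0 0 0 0",
)

```text
t: 20.78
tool_pos: [0.5616, -0.0045, 0.048]
tool_rot: [-3.141, -0.015, 0.002]
force: [-0.2, 0.1, -0.1]
opening: 0.489
gripper_force: 30.5
```

servo_tool(
  moves="0 0 -.3 0 0 0 0;-.02 0 -.2 0 0 0 0;0 0 0 0 0 0 0;0 0 0 0 0 0 0",
)

```text
t: 21.28
tool_pos: [0.5619, -0.0045, 0.0389]
tool_rot: [-3.142, -0.015, -0.0]
force: [1.2, 0.1, 0.4]
opening: 0.49
gripper_force: 30.5
```

servo_tool(
  moves="0 0 -.1 0 0 0 0;0 0 -.06 0 0 0 0;0 0 0 0 0 0 0",
)

```text
t: 21.65
tool_pos: [0.5619, -0.0045, 0.0357]
tool_rot: [3.142, 0.015, 0.0]
force: [-0.1, -0.1, -0.8]
opening: 0.489
gripper_force: 30.5
```

servo_tool(
  moves="0 0 0 0 0 0 1;0 0 0 0 0 0 1;0 0 0 0 0 0 1;0 0 .8 0 0 0 1;0 0 1 0 0 0 1;-.3 0 .7 0 0 0 1;-1 0 .3 0 0 0 1;-1 0 0 0 0 0 1;-1 0 0 0 0 0 1;-.4 0 0 0 0 0 1;0 0 0 0 0 0 1",
)

```text
t: 23.02
tool_pos: [0.4878, -0.0045, 0.0921]
tool_rot: [3.141, 0.015, 0.001]
force: [0.5, -0.0, -0.2]
opening: 1.0
gripper_force: 0.0
```

```bash
python3 - <<'E'
from h import *
s,p,im=look("w6");np.savez("w6",**p)
q=proj(p,(.562,-.005,.048));print(q,proj(p,(.562,-.005,.062)),proj(p,(.562,-.005,.042)))
u,v=q.astype(int)
cv2.imwrite("pics/c6.png",cv2.resize(im[v-37:v+38,u-50:u+50][:,:,::-1],None,fx=8,fy=8,interpolation=2));print(u-50,v-37)
E
```

```text
23.02 [ 0.4878 -0.0045  0.0921] [3.1415e+00 1.5300e-02 1.4000e-03]
[319.44279803 134.14576518] [319.55930845 134.04583707] [319.39803874 134.18415412]
269 97
```

View pics/c6.png

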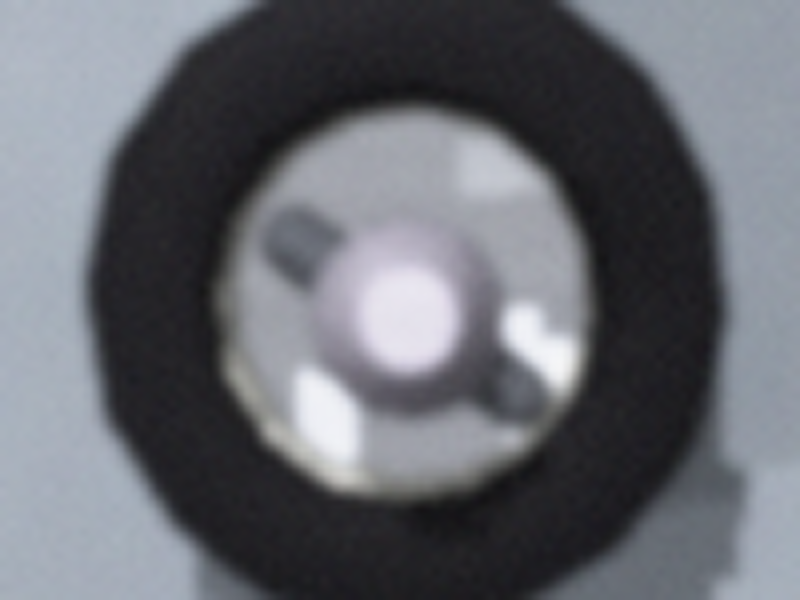

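The crop looks straight down on the spindle at (407,312). The pin runs from upper left (268,225) to lower right (540,405), clear inside the concentric washer bore.

servo_tool(
  moves=".1 1 .4 0 0 0 1;.1 1 .4 0 0 0 1;.1 1 .4 0 0 0 1;.1 1 0 0 0 0 1;.1 1 0 0 0 0 1;.1 1 0 0 0 0 1;.1 1 0 0 0 0 1;.1 1 0 0 0 0 1;.1 1 0 0 0 0 1;.1 1 0 0 0 0 1;.1 1 0 0 0 0 1;.1 1 0 0 0 0 1;.2 1 0 0 0 0 1;.2 1 0 0 0 0 1;.2 1 0 0 0 0 1;.2 1 0 0 0 0 1;.2 1 0 0 0 0 1;.2 1 0 0 0 0 1;0 .2 0 0 0 0 1;0 0 0 0 0 0 1",
)

```text
t: 25.58
tool_pos: [0.5356, 0.3596, 0.1154]
tool_rot: [3.141, 0.016, -0.001]
force: [-0.5, 0.3, 0.2]
opening: 1.0
gripper_force: 0.0
```

```bash
python3 - <<'E'
from h import *
p=dict(np.load("w6.npz"))
f=lambda x,y:(269+(x+.5)/8-.5,97+(y+.5)/8-.5)
a,b=cast(p,f(268,225),.048),cast(p,f(540,405),.048);c=cast(p,f(407,312),.060)
d=(b-a);print("pin",a,b,np.degrees(np.arctan2(d[1],d[0]))%180,"spindle",c)
a,b=cast(p,f(292,243),.048),cast(p,f(518,392),.048);d=b-a;print(np.degrees(np.arctan2(d[1],d[0]))%180)
s,p,im=look("w7");np.savez("w7",**p)
h=cv2.cvtColor(im,cv2.COLOR_RGB2HSV).astype(int)
q=proj(p,(.538,.36,.024)).astype(int);print(q)
m=(masks(im)["brass"]&(h[...,2]>200)).astype(np.uint8);c=blob(m,(q[0]-70,q[1]-60,q[0]+70,q[1]+70));print(cv2.boundingRect(c))
a=cv2.boxPoints(cv2.minAreaRect(c));a2=cv2.approxPolyDP(cv2.convexHull(c),5,True)[:,0,:]
for a in(a,a2):
    P=np.array([cast(p,u,.024)[:2] for u in a]);print(a.tolist(),P.mean(0),[np.degrees(np.arctan2(*(P[i]-P[i-1])[::-1])).round(1) for i in range(len(P))],[np.hypot(*(P[i]-P[i-1])).round(4) for i in range(len(P))])
E
```

```text
pin [0.56658119 0.0040561  0.048     ] [ 0.55552423 -0.01384436  0.048     ] 58.29672682694434 spindle [ 0.56129819 -0.00495775  0.06      ]
58.38867109855579
25.57 [0.5356 0.3596 0.1154] [ 3.141e+00  1.620e-02 -8.000e-04]
[316 239]
(292, 216, 49, 47)
[[291.44061279296875, 261.2220764160156], [293.02496337890625, 215.27670288085938], [340.4168701171875, 216.91091918945312], [338.83251953125, 262.8562927246094]] [0.53791632 0.36048219] [np.float64(88.5), np.float64(-2.5), np.float64(-91.4), np.float64(179.8)] [np.float64(0.0346), np.float64(0.0343), np.float64(0.0332), np.float64(0.0344)]
[[293, 216], [340, 218], [337, 262], [292, 259]] [0.5381853  0.36078752] [np.float64(-1.9), np.float64(-91.8), np.float64(177.9), np.float64(86.6)] [np.float64(0.0321), np.float64(0.033), np.float64(0.033), np.float64(0.0329)]
```

servo_tool(
  moves=".05 .02 -1 0 0 0 1;0 0 -1 0 0 0 1;0 0 -1 0 0 0 1;0 0 -1 0 0 0 1;0 0 -.7 0 0 0 .8;0 0 -.5 0 0 0 .7;0 0 -.1 0 0 0 .6;0 0 0 0 0 0 .6",
)

```text
t: 26.62
tool_pos: [0.5372, 0.3602, 0.0101]
tool_rot: [-3.141, -0.016, -0.001]
force: [0.6, -0.5, -0.6]
opening: 0.603
gripper_force: 0.0
```

servo_tool(
  moves=".03 .02 -.17 0 0 0 .6;0 0 0 0 0 0 .6;0 0 0 0 0 0 0;0 0 0 0 0 0 0;0 0 0 0 0 0 0;0 0 0 0 0 0 0",
  newtons=30,
)

```text
t: 27.38
tool_pos: [0.5378, 0.3605, 0.0068]
tool_rot: [-3.141, -0.015, -0.001]
force: [0.7, -0.1, 3.3]
opening: 0.39
gripper_force: 30.6
```

servo_tool(
  moves="0 0 .5 0 0 0 0;0 0 1 0 0 0 0;0 0 1 0 0 0 0;0 0 1 0 0 0 0;0 -.25 1 0 0 -.4 0;0 -1 .2 0 0 -.4 0;0 -1 0 0 0 -.4 0;0 -1 0 0 0 -.4 0;0 -1 0 0 0 -.4 0;0 -1 0 0 0 -.4 0;.1 -1 0 0 0 -.4 0;.1 -1 0 0 0 -.4 0;.1 -1 0 0 0 -.4 0;.1 -1 0 0 0 -.4 0;.1 -1 0 0 0 -.4 0;.1 -1 0 0 0 -.4 0;.1 -1 0 0 0 -.4 0;.1 -1 0 0 0 -.4 0;.1 -1 0 0 0 -.4 0;.1 -1 0 0 0 -.4 0",
)

```text
t: 29.88
tool_pos: [0.5576, 0.054, 0.1003]
tool_rot: [-3.042, 0.784, -0.0]
force: [0.3, -0.0, -1.2]
opening: 0.391
gripper_force: 30.1
```

servo_tool(
  moves=".1 -1 0 0 0 -.4 0;.07 -1 0 0 0 -.25 0;0 -1 0 0 0 0 0;0 0 0 0 0 0 0;0 0 0 0 0 0 0",
)

```text
t: 30.5
tool_pos: [0.5608, -0.0048, 0.1002]
tool_rot: [-3.021, 0.86, 0.0]
force: [0.2, -0.0, -1.6]
opening: 0.394
gripper_force: 30.2
```

servo_tool(
  moves=".03 .01 -.5 0 0 0 0;0 0 -.5 0 0 0 0;0 0 -.3 0 0 0 0;0 0 -.2 0 0 0 0;0 0 0 0 0 0 0",
)

```text
t: 31.12
tool_pos: [0.5611, -0.0044, 0.0698]
tool_rot: [3.022, -0.859, -0.001]
force: [-0.3, -0.5, -0.4]
opening: 0.391
gripper_force: 30.2
```

servo_tool(
  moves="0 0 -.1 0 0 0 0;0 0 -.1 0 0 0 0;0 0 -.1 0 0 0 0;0 0 -.1 0 0 0 0;0 0 0 0 0 0 0",
)

```text
t: 31.75
tool_pos: [0.5612, -0.0045, 0.062]
tool_rot: [3.022, -0.859, -0.001]
force: [-0.5, -0.2, -1.2]
opening: 0.393
gripper_force: 30.2
```

servo_tool(
  moves="0 0 -.1 0 0 0 0;0 0 -.1 0 0 0 0;0 0 -.1 0 0 0 0;0 0 -.05 0 0 0 0;0 0 0 0 0 0 0",
)

```text
t: 32.38
tool_pos: [0.5614, -0.0045, 0.0551]
tool_rot: [3.022, -0.859, -0.0]
force: [0.0, 0.7, -1.4]
opening: 0.389
gripper_force: 30.2
```

servo_tool(
  moves="0 0 -.1 0 0 0 0;0 0 -.1 0 0 0 0;0 0 -.05 0 0 0 0;0 0 0 0 0 0 0",
)

```text
t: 32.88
tool_pos: [0.5613, -0.0045, 0.0501]
tool_rot: [3.022, -0.859, -0.0]
force: [0.1, -0.2, -1.1]
opening: 0.392
gripper_force: 30.2
```

servo_tool(
  moves="0 0 -.05 0 0 0 0;0 0 -.03 0 0 0 0;0 0 0 0 0 0 0",
)

```text
t: 33.25
tool_pos: [0.5615, -0.0045, 0.0488]
tool_rot: [-3.022, 0.859, -0.0]
force: [-0.6, -0.2, 0.5]
opening: 0.393
gripper_force: 30.2
```

servo_tool(
  moves="0 0 -.03 0 0 0 0;0 0 0 0 0 0 0",
)

```text
t: 33.5
tool_pos: [0.5616, -0.0045, 0.0487]
tool_rot: [-3.022, 0.859, -0.0]
force: [-3.2, 0.4, 5.9]
opening: 0.39
gripper_force: 30.8
```

servo_tool(
  moves="0 0 .03 0 0 0 .39;0 0 0 0 0 0 1;0 0 0 0 0 0 1;0 0 0 0 0 0 1;0 0 .5 0 0 0 1;0 0 1 0 0 0 1;0 0 1 0 0 0 1;-.8 .5 1 0 0 0 1;-1 .5 .4 0 0 0 1;-1 .5 0 0 0 0 1;-.4 0 0 0 0 0 1;0 0 0 0 0 0 1",
)

```text
t: 35.0
tool_pos: [0.4975, 0.0253, 0.127]
tool_rot: [-3.022, 0.859, -0.001]
force: [1.2, 0.8, -0.1]
opening: 0.999
gripper_force: 0.0
```

```bash
python3 - <<'E'
from h import *
s,p,im=look("w8");q=proj(p,(.5615,-.005,.066));print(q,s["force"])
u,v=np.clip(q.astype(int),[75,56],[564,423])
cv2.imwrite("pics/c8.png",cv2.resize(im[v-56:v+57,u-75:u+75][:,:,::-1],None,fx=5,fy=5,interpolation=2));print(u-75,v-56)
m=masks(im)["brass"];c=blob(m,(u-75,v-56,u+75,v+57));r=cv2.minAreaRect(c);print(r,cast(p,r[0],.066))
for zt in(.066,.074):
    P=np.array([cast(p,x,zt) for x in cv2.boxPoints(r)]);print(zt,[np.linalg.norm(P[i]-P[i-1]).round(4) for i in range(4)])
E
```

```text
35.0 [0.4975 0.0253 0.127 ] [-3.0218e+00  8.5910e-01 -1.2000e-03]
[302.68497083 141.84707647] [ 1.16887246  0.8255492  -0.1433494 ]
227 85
((303.5, 140.0), (64.0, 61.0), 90.0) [ 0.56211231 -0.00594064  0.066     ]
0.066 [np.float64(0.0352), np.float64(0.034), np.float64(0.0351), np.float64(0.0358)]
0.074 [np.float64(0.0338), np.float64(0.0326), np.float64(0.0338), np.float64(0.0344)]
```

View pics/c8.png

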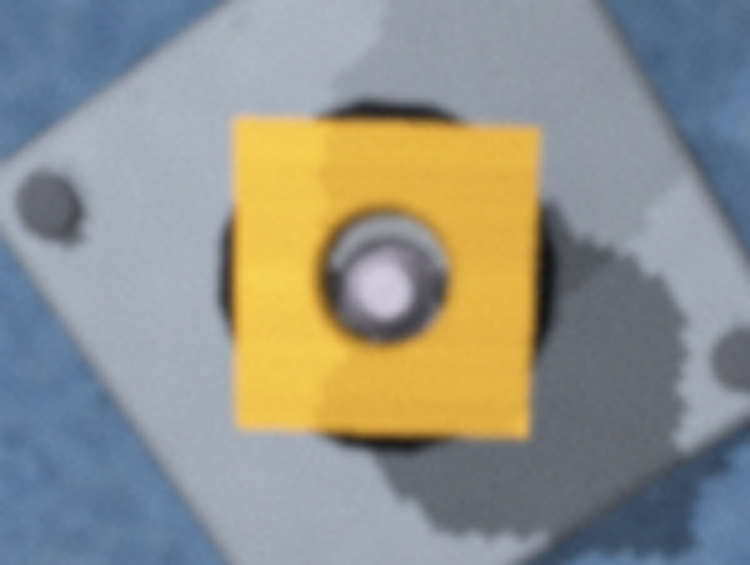

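The crop shows the bushing level and centred on the spindle over the washer. Its apparent size fits a top height of 66 mm, which is fully home.

```bash
python3 -c "
from workcell import *
print(sign_off())"
```

```text
the job is handed in; nothing more can be done
None
```

The spacer, washer and bushing are threaded in order and fully home, with the bushing's slots over the cross pin and the bystanders not touched. I handed the job in at about 35 s, inside the 72 s limit.

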